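# Free the gummed-up sled of a stamping jig, bring it home and stamp the tag

### The job

The sled of the stamping jig is stuck in dried glue. Push it by its wooden grip along its rails until it breaks free, then slide it gently all the way home against the end stop hidden inside the press head; the stop is only lightly clamped, so come up against it softly and do not press hard on it. With the sled resting there, press the stamp's cap all the way down to mark the tag and let it come up again, and leave the other things on the table where they are.

Things in the scene. Friction and masses are not known exactly. Their poses are not given: they have to be found in the camera images.
- jig_base: plywood board of the stamping jig, 360 x 136 mm, 16 mm high, fixed, with two aluminium rails (tops 30 mm up, 88 mm apart) along its x axis. +x is level and points the way home, towards the press head; z is up. Origin: middle of the rails, at table height; the board spans x = -185 to 175 mm
- press_head: grey steel press head fixed over the far end of the board: a low closed box 134 mm long, 126 mm wide, deck 46 mm above the table, with the self-inking stamp clamped into it. Origin and axes as the board's: the box spans x = 29 to 166 mm, the stamp stands at x = 85 mm, y = 0 (38 mm along x, 61 mm across). It carries the hidden end stop
- slot (a point): middle of the upper edge of the slot in the head's front face where the sled goes in, 38 mm above the table. Behind it, out of sight, is the end stop; its place is set anew for every job within 26 mm and is not known. It has a weak spring plunger (5 mm stroke, up to 2.7 N), then a firm rubber face. Home means plunger pushed in, sled at the rubber; the sled stays there when let go
- sled: dark steel sled plate, 150 x 74 mm, top 30 mm above the table, sliding between the rails along its +x (axes as the board's); pale tag blank on its front part, upright beech grip at its rear. Origin at table height, 95 mm ahead of its rear edge. Dried glue holds it: 8 to 17 N in all to push it through the first few cm at most, then it lets go suddenly and slides with about 3 N. Home is 88 to 128 mm from its start
- push_face (a point): middle of the flat rear face of the beech grip on the sled (grip 20 mm along the slide, 30 mm across, 30 to 72 mm above the table); push here along the sled's +x. The point is 52 mm above the table; the sled's plate reaches 5 mm further back, behind it are only board and rails. When home, the grip is still 20 mm or more in front of the head's box and 55 mm or more from the stamp
- cap_top (a point): middle of the top of the self-inking stamp's cap (38 x 61 mm, flat), 134 mm above the table when up
- stamp_cap (a joint): how far the stamp's cap is pressed down, in m: 0 up, 0.016 fully down; a spring lifts it (6 N at the top, 14 N fully down)
- handle_stamp: turned beech hand stamp, 32 x 39 x 74 mm, standing on a black ink pad; bystander
- tape_roll: roll of brown kraft tape standing on its side face, 69 mm across, 50 mm high; bystander
- glue_stick: grey-green glue stick standing upright, 27 mm across, 87 mm high; bystander
- shears_tub: round bentwood tub holding black shears, 104 mm across, 117 mm high; bystander
- ink_pad: black ink pad under the hand stamp, 57 x 80 x 14 mm; bystander

How it is judged:
By the outcome, as a careful person would: the job done as asked, in the order asked, and still so for the second after the job is handed in, with the robot touching nothing.
It also fails if it takes over 64 s, if anything falls off the work surface, if the arm or the gripper's body presses on something with over 40 N, if the wrist force passes 120 N, or if a joint passes its speed limit or range.

### The arm

A 6-joint arm with a two-finger parallel gripper is mounted at the origin on the work surface; the furniture and walls round the work are solid. World frame = base frame: x ahead of the robot, y to its left, z up, the work surface at z = 0. Lengths are in m, angles in rad, forces in N, time in s.
With the tool pointing down it reaches from about 0.425 to 0.925 m from the base axis. Payload 12.5 kg.
Tool frame: the origin (TCP) lies at the very end of the fingers, on their centre line; the grasp point (between the pads) lies 19 mm behind it; z points along the fingers, y is the line along which they close (so a half turn about z gives the same grasp; the last joint's range is limited). The gripper opens to 85 mm and grips with 20 to 120 N. Pads are 22 mm wide; open, the fingers measure 114 mm over their backs; the gripper's body (76 mm by 85 mm) begins 54 mm behind the grasp point. The pads swing forward as they close: fully open they stand 13 mm farther back than shut.
Start: joints at [-1.231, 0.491, 1.559, -0, 1.092, -0.106], TCP at [0.27, -0.564, 0.231] pointing down, gripper open.
Joint ranges: [-3.1, 3.1], [-0.84, 2.19], [0.05, 2.79], [-1.13, 4.28], [0.06, 2.93], [-2.69, 2.69]. Speed limits (rad/s): [2.22, 2.22, 2.79, 3.14, 3.14, 3.14].

### API

Orientations are given as a rotation vector (axis times angle).
In Python, from bench import monitor, snapshot, camera_model, job gives the robot as it stands.
- The arm moves only by the shell command python3 -m pendant 'ROWS' [OPENING] [FORCE]. ROWS is JSON, a list of rows, each a list of 2 entries, a list of its own where there are three numbers: the shift along the tool's x, y, z each as a share of 0.5 m, from -1 to 1, then the turn, a rotation vector about the tool's x, y, z each as a share of 120 degrees, from -1 to 1. In form: [[[x, y, z], [rx, ry, rz]], ...]. A call has 1 to 10 rows; each row is the pose to reach, as a shift and turn from the pose commanded when the call began, along the tool's axes at that moment; what a row does not reach only later rows make up. A row lasts 1/10 s, in which the tool goes at most 50 mm and 8.59 degrees, less where a joint would pass 70% of its speed; a pose out of reach is approached as far as the arm can. A call with a number of a shift or a turn outside -1 to 1 is refused whole. A call with a gripper value outside its range is refused whole. OPENING is the closure, from 0 (fully open) to 1 (shut), set as the call begins (- or left out, the last holds). The fingers move at their own pace and stop on an object; FORCE is the grip in N (left out, the last holds). Time passes only in rows, so rows that repeat a pose let the fingers close. It gives the time, the measured TCP pose, the force, the opening and the grip force at its end, in the units of the state.
- monitor.observe(): the state, without advancing time (a new reading comes with each control period).
- snapshot(name): name is "side" or "top"; returns the picture (400x640x3 uint8, red, green, blue); there is no depth.
- camera_model(name): a dict with "K" (3x3 intrinsics, pixels), "R" (3x3) and "t" (3): a world point X has camera coordinates R X + t. Camera axes: x right, y down, z forward; pixel columns grow to the right and rows downward; lengths in m; the calibration is good to about 2 mm. A picture is of the moment at which its call begins. camera_model takes no time and is no camera call.
- job.finish_job(): hands the job in; it is judged then, once.
The state is a dict: "t": time; "qpos": joint angles; "qd": joint speeds; "joint_torque": joint torques, N m; "eef_pos": TCP position; "tool_rot": TCP orientation; "ft_force": force on the tool from outside, world axes, zero at the start; "wrist_torque": the same for the moment, N m; "opening": finger opening in m; "gripper_force": force on a finger pad.
Only numpy, scipy, OpenCV 4.12 (cv2) and the standard library are available. Lean on these libraries where they do the work, as an engineer would, in place of code of your own. Each camera call takes 0.05 s, during which the arm holds its last target. There are 200 camera calls.

## Working session

There is one attempt and no reset: what is moved stays moved. The work goes in short steps, Python scripts to look and compute and a shell command to move; the robot and the scene stay as the last step left them, time stands still between calls to the robot, and variables do not carry over. Pictures are saved under pics/ and viewed, at most 10 in all, crops included, and the job is handed in when it is done.

```bash
mkdir -p pics
python3 - <<'E'
from bench import monitor, snapshot, camera_model
import cv2,json
for n in("side","top"):
    im=snapshot(n); cv2.imwrite(f"pics/{n}0.png",im[:,:,::-1]); m=camera_model(n); print(n,m)
print(monitor.observe())
E
```

```text
side {'K': array([[399.62430059,   0.        , 316.24267589],
       [  0.        , 399.62430059, 200.86596024],
       [  0.        ,   0.        ,   1.        ]]), 'R': array([[-0.28282114,  0.95899986,  0.01820632],
       [ 0.58039692,  0.1862166 , -0.79275645],
       [-0.76364365, -0.21364138, -0.60926656]]), 't': array([ 0.03161137, -0.26464597,  1.484835  ])}
top {'K': array([[506.10339196,   0.        , 327.74132711],
       [  0.        , 506.10339196, 196.41555857],
       [  0.        ,   0.        ,   1.        ]]), 'R': array([[ 0.00297443, -0.99999328,  0.00214195],
       [-0.98942819, -0.00325356, -0.14498713],
       [ 0.14499313, -0.00168805, -0.98943122]]), 't': array([0.14116536, 0.5788001 , 1.03858498])}
{'t': 0.1, 'qpos': array([-1.23059284e+00,  4.91514479e-01,  1.55939712e+00, -5.08820529e-06,
        1.09169455e+00, -1.05575354e-01]), 'qd': array([-0.00174011, -0.00050833, -0.0005769 , -0.0006182 ,  0.00203703,
        0.00038341]), 'joint_torque': array([ 1.90944207e-03, -6.19446802e+01, -2.62027502e+01, -1.11078696e-04,
        2.88122159e-03, -4.16076816e-06]), 'eef_pos': array([ 0.26944149, -0.5637158 ,  0.23077377]), 'tool_rot': array([-3.06289658e+00, -6.94225523e-01,  1.93313845e-04]), 'ft_force': array([ 0.37579966, -0.65318343,  0.1249366 ]), 'wrist_torque': array([ 0.00244453, -0.03093716, -0.00204709]), 'gripper_force': 0.0, 'opening': 0.08545725865399659}
```

View pics/side0.png

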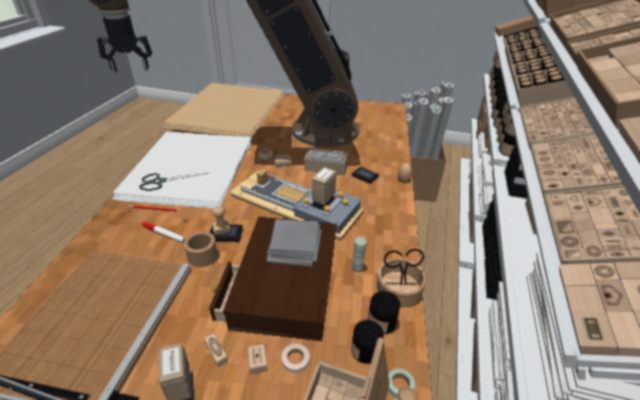

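View pics/top0.png

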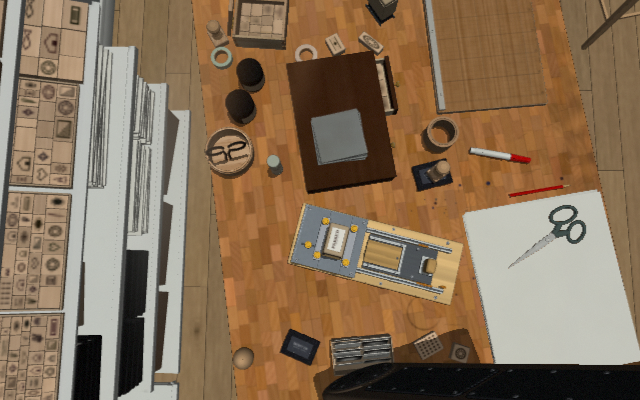

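Side: jig around (300,195), with the grip at (262,178) and the stamp at (324,185). Top: jig spans (290,205)-(465,300), stamp at (337,238), grip near (430,267). I'll zoom in.

Run:
```python
import cv2
a=cv2.imread("pics/top0.png")[195:310,280:475]; cv2.imwrite("pics/top1.png",cv2.resize(a,None,fx=4,fy=4,interpolation=cv2.INTER_CUBIC))
a=cv2.imread("pics/side0.png")[160:240,225:370]; cv2.imwrite("pics/side1.png",cv2.resize(a,None,fx=5,fy=5,interpolation=cv2.INTER_CUBIC))
```

```text
(no output)
```

View pics/top1.png

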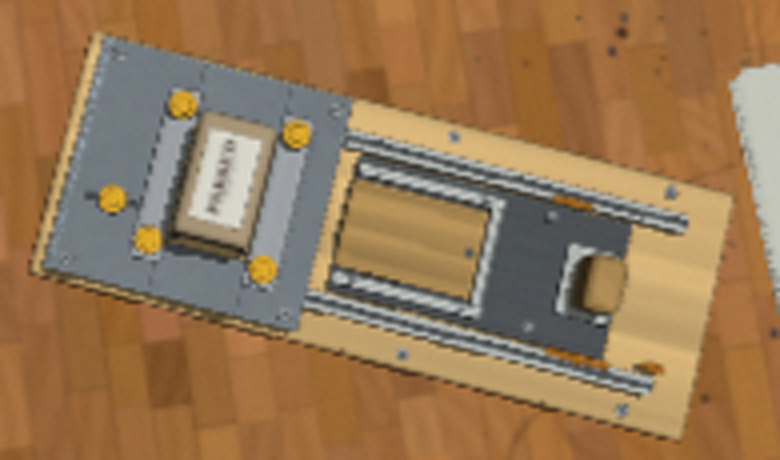

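View pics/side1.png

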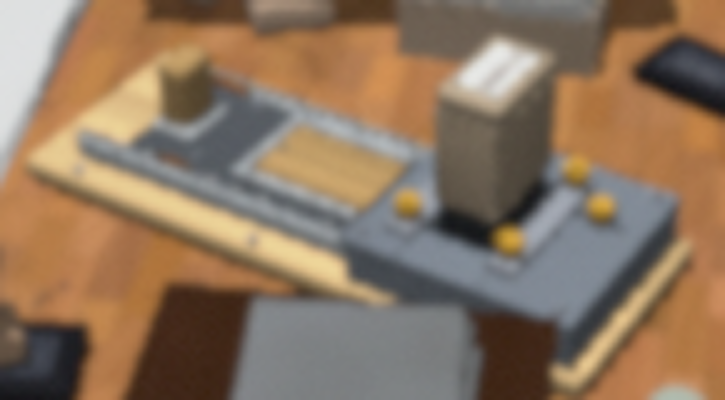

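Top crop (×4, offset 280,195): board corners (98,33), (733,197), (683,438), (33,270). Cap top is about (205,112), (277,125), (247,248), (175,235), and the grip top is about (592,253)-(627,258)-(618,312)-(585,308). The side crop shows the same layout.

```bash
cat > h.py <<'E'
import numpy as np
from bench import camera_model
from scipy.spatial.transform import Rotation as Ro
def ray(n,uv,z):
    m=camera_model(n); R,t=m["R"],m["t"]; c=-R.T@t
    d=R.T@np.linalg.inv(m["K"])@np.array([uv[0],uv[1],1.]); return c+d*(z-c[2])/d[2]
T=lambda p,z:ray("top",(p[0]/4+280-.375,p[1]/4+195-.375),z)
S=lambda p,z:ray("side",(p[0]/5+225-.4,p[1]/5+160-.4),z)
E
python3 - <<'E'
from h import *
from bench import monitor
np.set_printoptions(precision=4,suppress=True)
B=[T(p,.016) for p in[(98,33),(733,197),(683,438),(33,270)]]
f=(B[0]+B[3])/2; r=(B[1]+B[2])/2; print("board",*B,"len",np.linalg.norm(f-r),np.linalg.norm(B[1]-B[2]))
u=(f-r)/np.linalg.norm(f-r); v=np.array([-u[1],u[0],0]); print("u",u,np.degrees(np.arctan2(u[1],u[0])))
o=(f+r)/2+u*.005; o[2]=0; print("origin",o)
L=lambda w:[(w-o)@u,(w-o)@v,w[2]]
# direction from rails
for a,b in[((348,140),(686,224)),((310,302),(648,388))]:
  d=T(a,.03)-T(b,.03); print("rail",np.degrees(np.arctan2(d[1],d[0])),L(T(a,.03)),L(T(b,.03)))
for p in[(105,38),(350,100),(297,330),(45,265)]: print("deck",np.array(L(T(p,.046))))
for p in[(205,112),(277,125),(247,248),(175,235)]: print("cap",np.array(L(T(p,.134))))
for p in[(592,253),(627,258),(618,312),(585,308)]: print("grip",np.array(L(T(p,.072))))
for p in[(632,225),(605,358)]: print("sled rear",np.array(L(T(p,.03))))
for p in[(500,38),(555,58),(505,115),(440,95)]: print("Scap",np.array(L(S(p,.134))))
for p in[(30,170),(575,392),(690,245)]: print("Sboard",np.array(L(S(p,.016))))
for p in[(160,50),(205,45),(212,60),(165,68)]: print("Sgrip",np.array(L(S(p,.072))))
print("capw",o+u*.085,"push",o+u*0)
print(Ro.from_rotvec(monitor.observe()["tool_rot"]).as_matrix())
E
```

```text
board [0.5677 0.1944 0.016 ] [ 0.4796 -0.1491  0.016 ] [ 0.352 -0.118  0.016] [0.4394 0.2281 0.016 ] len 0.35578648837464444 0.13130206834287633
u [0.2467 0.9691 0.    ] 75.71950197661151
origin [0.4609 0.0437 0.    ]
rail 76.17405716969809 [np.float64(0.02714419482842934), np.float64(-0.04229611289403059), np.float64(0.030000000000000027)] [np.float64(-0.15759224665265367), np.float64(-0.043761747384777255), np.float64(0.030000000000000027)]
rail 76.01113752440335 [np.float64(0.026130369929210143), np.float64(0.04596775720882341), np.float64(0.030000000000000027)] [np.float64(-0.15670901769244372), np.float64(0.04503709659263891), np.float64(0.030000000000000027)]
deck [ 0.1659 -0.0611  0.046 ]
deck [ 0.0321 -0.0615  0.046 ]
deck [0.0301 0.0619 0.046 ]
deck [0.1656 0.0622 0.046 ]
cap [ 0.1033 -0.0281  0.134 ]
cap [ 0.068  -0.0306  0.134 ]
cap [0.0676 0.0303 0.134 ]
cap [0.1025 0.0329 0.134 ]
grip [-0.1048 -0.0133  0.072 ]
grip [-0.1226 -0.0152  0.072 ]
grip [-0.1242  0.0125  0.072 ]
grip [-0.1075  0.0147  0.072 ]
sled rear [-0.1299 -0.0361  0.03  ]
sled rear [-0.1314  0.0355  0.03  ]
Scap [0.0713 0.0289 0.134 ]
Scap [0.1044 0.0276 0.134 ]
Scap [ 0.1079 -0.0302  0.134 ]
Scap [ 0.072  -0.0323  0.134 ]
Sboard [-0.1737 -0.0722  0.016 ]
Sboard [ 0.1761 -0.0719  0.016 ]
Sboard [0.1742 0.0651 0.016 ]
Sgrip [-0.1317 -0.0003  0.072 ]
Sgrip [-0.1133  0.0175  0.072 ]
Sgrip [-0.1008  0.0071  0.072 ]
Sgrip [-0.1181 -0.0135  0.072 ]
capw [0.4819 0.1261 0.    ] push [0.4609 0.0437 0.    ]
[[ 0.9023  0.4312 -0.0003]
 [ 0.4312 -0.9023  0.001 ]
 [ 0.0001 -0.001  -1.    ]]
```

Geometry is consistent: home direction ≈75.9°, origin ≈(0.461, 0.044), push face at local x ≈ -0.125. Shut the fingers and move behind the grip.

```bash
python3 -m pendant '[[[0.66,-0.676,0],[0,0,-0.42]],[[0.66,-0.676,0],[0,0,-0.42]],[[0.66,-0.676,0],[0,0,-0.42]],[[0.66,-0.676,0],[0,0,-0.42]],[[0.66,-0.676,0],[0,0,-0.42]],[[0.66,-0.676,0],[0,0,-0.42]],[[0.66,-0.676,0],[0,0,-0.42]],[[0.66,-0.676,0],[0,0,-0.42]],[[0.66,-0.676,0],[0,0,-0.42]],[[0.66,-0.676,0],[0,0,-0.42]]]' 1 60
cat >> h.py <<'E'
o=np.array([.4609,.0437,0]); A=np.radians(75.9); u=np.array([np.cos(A),np.sin(A),0]); v=np.array([-u[1],u[0],0])
def st():
    from bench import monitor
    s=monitor.observe(); R=Ro.from_rotvec(s["tool_rot"]).as_matrix(); w=s["eef_pos"]; f=s["ft_force"]
    print("t",round(s["t"],2),"local mm",np.round(1e3*np.array([(w-o)@u,(w-o)@v,w[2]]),1),"F local",np.round([f@u,f@v,f[2]],2),"xang",np.degrees(np.arctan2(R[1,0],R[0,0])).round(2),"tz",R[:,2].round(4),"open",s["opening"])
    return s,R
E
python3 -c "
from h import *
s,R=st(); print(s['qpos'])"
```

```text
t: 1.1
eef_pos: [0.4218, -0.1135, 0.2313]
tool_rot: [-2.474, -1.935, -0.0]
ft_force: [0.4, -0.9, -0.7]
opening: 0.0002
gripper_force: 0.0
t 1.1 local mm [-162.    -0.4  231.3] F local [-0.74 -0.63 -0.73] xang 76.07 tz [-1.e-04  4.e-04 -1.e+00] open 0.0002412449504751479
[-4.14489417e-01  2.23632916e-01  1.99499372e+00  3.35153585e-04
  9.23228860e-01 -1.71572109e-01]
```

```bash
python3 -m pendant '[[[-0.006,0,0.1],[0,0,0]],[[-0.006,0,0.2],[0,0,0]],[[-0.006,0,0.28],[0,0,0]],[[-0.006,0,0.33],[0,0,0]],[[-0.006,0,0.36],[0,0,0]],[[-0.006,0,0.376],[0,0,0]],[[-0.006,0,0.376],[0,0,0]],[[-0.006,0,0.376],[0,0,0]]]'
python3 - <<'E'
from h import *
import cv2
from bench import snapshot
st()
for n,(a,b,c,d),f in(("side",(110,240,200,370),3),("top",(195,330,280,475),3)):
    cv2.imwrite(f"pics/{n}2.png",cv2.resize(snapshot(n)[a:b,c:d,::-1],None,fx=f,fy=f,interpolation=cv2.INTER_CUBIC))
a,b=cv2.imread("pics/side2.png"),cv2.imread("pics/top2.png"); w=max(a.shape[1],b.shape[1])
p=lambda i:cv2.resize(i,(390,int(i.shape[0]*390/i.shape[1])))
cv2.imwrite("pics/both2.png",np.vstack([a[:,:510],np.zeros((5,510,3),np.uint8)]) if 0 else a)
E
```

```text
t: 1.9
eef_pos: [0.421, -0.1197, 0.0438]
tool_rot: [2.476, 1.933, 0.0]
ft_force: [-0.5, 0.0, 0.0]
opening: -0.0001
gripper_force: 0.0
t 1.9 local mm [-168.2   -1.1   43.8] F local [-0.09  0.51  0.04] xang 75.94 tz [ 6.e-04 -3.e-04 -1.e+00] open -6.341318985202276e-05
```

View pics/side2.png

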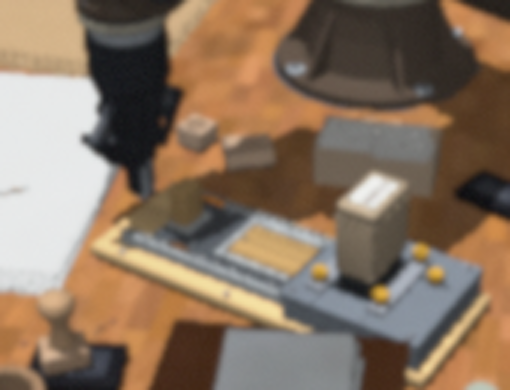

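The fingers (side crop ≈(140,185)) stand behind the grip (185,200), clear of everything. Start pushing.

```bash
python3 -m pendant '[[[0.015,0.002,0],[0,0,0]],[[0.03,0.002,0],[0,0,0]],[[0.042,0.002,0],[0,0,0]],[[0.046,0.002,0],[0,0,0]],[[0.05,0.002,0],[0,0,0]],[[0.054,0.002,0],[0,0,0]],[[0.058,0.002,0],[0,0,0]]]'
python3 -c "
from h import *
st()"
python3 -m pendant '[[[0.003,0,0],[0,0,0]],[[0.006,0,0],[0,0,0]],[[0.009,0,0],[0,0,0]],[[0.012,0,0],[0,0,0]]]'
python3 -c "
from h import *
st()"
```

```text
t: 2.7
eef_pos: [0.4288, -0.0916, 0.0433]
tool_rot: [2.477, 1.933, -0.0]
ft_force: [0.1, 0.0, 0.1]
opening: -0.0
gripper_force: 0.0
t 2.7 local mm [-139.1   -1.9   43.3] F local [ 0.05 -0.13  0.14] xang 75.94 tz [-0.e+00 -1.e-04 -1.e+00] open -3.958542988656688e-05
t: 3.1
eef_pos: [0.4301, -0.0866, 0.0433]
tool_rot: [2.476, 1.932, -0.001]
ft_force: [-3.9, -10.1, 0.3]
opening: 0.0001
gripper_force: 6.2
t 3.1 local mm [-133.9   -1.9   43.3] F local [-10.79   1.34   0.26] xang 75.93 tz [-2.e-04 -7.e-04 -1.e+00] open 7.33294488463643e-05
```

In contact, 10.8 N against the glue. Keep pushing steadily.

```bash
python3 -m pendant '[[[0.002,0,0],[0,0,0]],[[0.004,0,0],[0,0,0]],[[0.006,0,0],[0,0,0]],[[0.008,0,0],[0,0,0]],[[0.01,0,0],[0,0,0]],[[0.012,0,0],[0,0,0]],[[0.014,0,0],[0,0,0]],[[0.016,0,0],[0,0,0]],[[0.018,0,0],[0,0,0]],[[0.02,0,0],[0,0,0]]]'
python3 -c "
from h import *
st()"
python3 -m pendant '[[[0.002,0,0],[0,0,0]],[[0.004,0,0],[0,0,0]],[[0.006,0,0],[0,0,0]],[[0.008,0,0],[0,0,0]],[[0.01,0,0],[0,0,0]],[[0.012,0,0],[0,0,0]],[[0.014,0,0],[0,0,0]],[[0.016,0,0],[0,0,0]],[[0.018,0,0],[0,0,0]],[[0.02,0,0],[0,0,0]]]'
python3 -c "
from h import *
st()"
```

```text
t: 4.1
eef_pos: [0.4326, -0.0768, 0.0433]
tool_rot: [2.477, 1.932, -0.001]
ft_force: [-3.4, -9.5, 1.4]
opening: 0.0001
gripper_force: 5.3
t 4.1 local mm [-123.8   -1.9   43.3] F local [-9.98  0.95  1.41] xang 75.92 tz [-1.e-04 -5.e-04 -1.e+00] open 0.00014488167920520862
t: 5.1
eef_pos: [0.4351, -0.0664, 0.0433]
tool_rot: [2.476, 1.933, -0.0]
ft_force: [-0.3, -2.5, -0.3]
opening: 0.0001
gripper_force: 1.3
t 5.1 local mm [-113.1   -1.8   43.3] F local [-2.53 -0.3  -0.27] xang 75.95 tz [ 0.e+00 -1.e-04 -1.e+00] open 6.425412901662463e-05
```

Broke free (now ~2.5 N). Slide on; the stop can't be before TCP ≈ -47.

```bash
python3 -m pendant '[[[0.006,0,0],[0,0,0]],[[0.012,0,0],[0,0,0]],[[0.018,0,0],[0,0,0]],[[0.024,0,0],[0,0,0]],[[0.03,0,0],[0,0,0]],[[0.036,0,0],[0,0,0]],[[0.042,0,0],[0,0,0]],[[0.048,0,0],[0,0,0]],[[0.052,0,0],[0,0,0]],[[0.056,0,0],[0,0,0]]]'
python3 -c "
from h import *
st()"
python3 -m pendant '[[[0.004,0,0],[0,0,0]],[[0.008,0,0],[0,0,0]],[[0.012,0,0],[0,0,0]],[[0.016,0,0],[0,0,0]],[[0.02,0,0],[0,0,0]],[[0.024,0,0],[0,0,0]],[[0.028,0,0],[0,0,0]],[[0.032,0,0],[0,0,0]],[[0.036,0,0],[0,0,0]],[[0.04,0,0],[0,0,0]]]'
python3 -c "
from h import *
st()"
python3 -m pendant '[[[0.002,0,0],[0,0,0]],[[0.004,0,0],[0,0,0]],[[0.006,0,0],[0,0,0]],[[0.008,0,0],[0,0,0]]]'
python3 -c "
from h import *
st()"
```

```text
t: 6.1
eef_pos: [0.442, -0.0391, 0.0433]
tool_rot: [2.476, 1.933, 0.0]
ft_force: [-0.2, -2.5, -1.2]
opening: 0.0001
gripper_force: 1.5
t 6.1 local mm [-84.9  -1.9  43.3] F local [-2.44 -0.37 -1.17] xang 75.95 tz [ 2.e-04 -1.e-04 -1.e+00] open 0.00010581982521880479
t: 7.1
eef_pos: [0.4469, -0.0198, 0.0433]
tool_rot: [2.476, 1.933, 0.0]
ft_force: [0.4, -3.8, -1.4]
opening: -0.0001
gripper_force: 1.5
t 7.1 local mm [-65.   -1.9  43.3] F local [-3.6  -1.35 -1.4 ] xang 75.94 tz [ 2.e-04 -1.e-04 -1.e+00] open -0.00011615991787083305
t: 7.5
eef_pos: [0.4478, -0.016, 0.0433]
tool_rot: [2.477, 1.933, 0.0]
ft_force: [0.5, -2.2, -1.3]
opening: 0.0005
gripper_force: 1.4
t 7.5 local mm [-61.1  -1.9  43.3] F local [-2.02 -1.07 -1.35] xang 75.94 tz [ 1.e-04 -1.e-04 -1.e+00] open 0.0005302738900919957
```

```bash
python3 -m pendant '[[[0.002,0,0],[0,0,0]],[[0.004,0,0],[0,0,0]],[[0.006,0,0],[0,0,0]],[[0.008,0,0],[0,0,0]],[[0.01,0,0],[0,0,0]],[[0.012,0,0],[0,0,0]],[[0.014,0,0],[0,0,0]],[[0.016,0,0],[0,0,0]]]' | grep -E "ft|grip"
python3 -m pendant '[[[0.002,0,0],[0,0,0]],[[0.004,0,0],[0,0,0]],[[0.006,0,0],[0,0,0]]]' | grep -E "ft|grip"
python3 -c "
from h import *
st()"
```

```text
ft_force: [0.7, -3.6, -0.1]
gripper_force: 1.7
ft_force: [1.0, -5.5, -0.4]
gripper_force: 2.4
t 8.6 local mm [-50.1  -1.9  43.3] F local [-5.04 -2.3  -0.42] xang 75.94 tz [ 1.e-04 -2.e-04 -1.e+00] open 0.00043051115353988806
```

```bash
python3 -m pendant '[[[0.002,0,0],[0,0,0]],[[0.004,0,0],[0,0,0]],[[0.006,0,0],[0,0,0]]]' | grep -E "ft|grip"
python3 -c "
from h import *
st()"
```

```text
ft_force: [-0.5, -12.4, 0.5]
gripper_force: 6.6
t 8.9 local mm [-47.5  -1.9  43.3] F local [-12.12  -2.53   0.55] xang 75.95 tz [-1.e-04 -5.e-04 -1.e+00] open -0.0003610269353314903
```

Force rose 3.5→5→12 N over ~5 mm at ~88 mm travel: plunger, then rubber. Back off straight away and look.

```bash
python3 -m pendant '[[[-0.003,0,0],[0,0,0]],[[-0.02,0,0],[0,0,0]],[[-0.06,0,0],[0,0,0]],[[-0.09,0,0],[0,0,0]],[[-0.09,0,0],[0,0,0]],[[-0.09,0,0],[0,0,0]]]' | grep -E "ft|grip|eef"
python3 - <<'E'
from h import *
import cv2
from bench import snapshot
st()
cv2.imwrite("pics/top3.png",cv2.resize(snapshot("top")[195:310,280:475,::-1],None,fx=4,fy=4,interpolation=cv2.INTER_CUBIC))
E
```

```text
eef_pos: [0.44, -0.0461, 0.0433]
ft_force: [0.1, -0.1, 0.2]
gripper_force: 0.0
t 9.5 local mm [-92.2  -1.6  43.3] F local [-0.08 -0.15  0.15] xang 75.89 tz [-5.e-04  1.e-04 -1.e+00] open 0.0001208833045496329
```

View pics/top3.png

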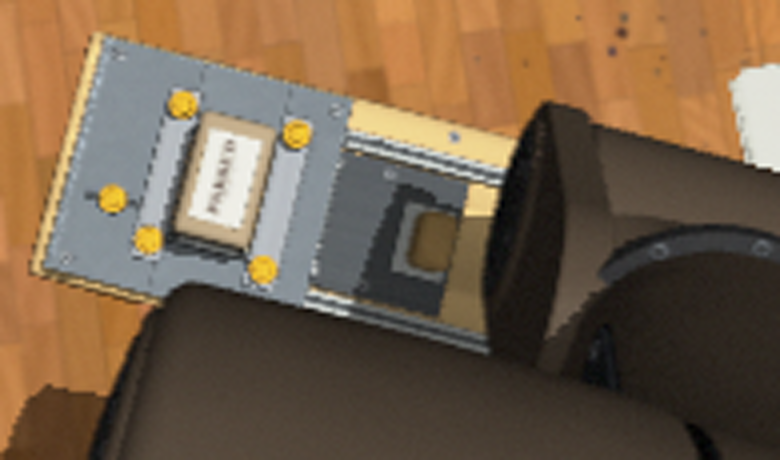

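The sled has moved in: rear edge (467,180)-(440,316), grip rear ≈(460,212)-(453,270). Check the travel.

Run:
```python
from h import *
L=lambda w:np.round([(w-o)@u*1e3,(w-o)@v*1e3],1)
for p in[(467,180),(440,316)]: print(L(T(p,.03)))
for p in[(632,225),(605,358)]: print("was",L(T(p,.03)))
```

```text
[-39.5 -37.3]
[-42.   36.1]
was [-130.   -35.7]
was [-131.3   35.9]
```

Travel ≈ 90 mm, consistent with home, and the sled stayed put. Rise, move over the cap, then descend to just above it.

```bash
python3 -m pendant '[[[-0.01,0,-0.1],[0,0,0]],[[-0.01,0,-0.2],[0,0,0]],[[-0.01,0,-0.274],[0,0,0]],[[0.08,-0.003,-0.274],[0,0,0]],[[0.17,-0.003,-0.274],[0,0,0]],[[0.26,-0.003,-0.274],[0,0,0]],[[0.33,-0.003,-0.274],[0,0,0]],[[0.354,-0.003,-0.274],[0,0,0]],[[0.354,-0.003,-0.274],[0,0,0]],[[0.354,-0.003,-0.274],[0,0,0]]]' | grep -E "ft|grip|eef"
python3 -c "
from h import *
st()"
```

```text
eef_pos: [0.4813, 0.1256, 0.1801]
ft_force: [-0.7, -0.2, 0.3]
gripper_force: 0.0
t 10.55 local mm [ 84.4   0.2 180.1] F local [-0.32  0.6   0.28] xang 75.98 tz [-7.e-04 -3.e-04 -1.e+00] open 0.00014005461255762246
```

Over the cap. Go down to z≈0.138, then press in steps.

```bash
python3 -m pendant '[[[0,0,0.04],[0,0,0]],[[0,0,0.07],[0,0,0]],[[0,0,0.082],[0,0,0]],[[0,0,0.086],[0,0,0]],[[0,0,0.092],[0,0,0]],[[0,0,0.096],[0,0,0]],[[0,0,0.1],[0,0,0]],[[0,0,0.104],[0,0,0]],[[0,0,0.108],[0,0,0]],[[0,0,0.112],[0,0,0]]]' | grep -E "ft|grip|eef"
python3 -m pendant '[[[0,0,0.003],[0,0,0]],[[0,0,0.006],[0,0,0]],[[0,0,0.008],[0,0,0]],[[0,0,0.01],[0,0,0]]]' | grep -E "ft|grip|eef"
```

```text
eef_pos: [0.4821, 0.1257, 0.1252]
ft_force: [-2.5, -3.8, 10.7]
gripper_force: 4.9
eef_pos: [0.4821, 0.1257, 0.1204]
ft_force: [-2.1, -4.1, 11.5]
gripper_force: 6.0
```

```bash
python3 -m pendant '[[[0,0,0.002],[0,0,0]],[[0,0,0.004],[0,0,0]],[[0,0,0.004],[0,0,0]]]' | grep -E "ft|grip|eef"
```

```text
eef_pos: [0.4821, 0.1257, 0.1184]
ft_force: [-2.5, -3.2, 12.6]
gripper_force: 6.4
```

```bash
python3 -m pendant '[[[0,0,0.001],[0,0,0]],[[0,0,0.002],[0,0,0]],[[0,0,0.002],[0,0,0]]]' | grep -E "ft|grip|eef"
```

```text
eef_pos: [0.4821, 0.1257, 0.1177]
ft_force: [-3.8, -4.1, 13.9]
gripper_force: 7.7
```

```bash
python3 -m pendant '[[[0,0,0.001],[0,0,0]],[[0,0,0.002],[0,0,0]],[[0,0,0.002],[0,0,0]]]' | grep -E "ft|grip|eef"
```

```text
eef_pos: [0.4823, 0.1257, 0.1176]
ft_force: [-6.6, -5.0, 28.6]
gripper_force: 14.1
```

Bottomed: z stopped at 0.1176 and force jumped to 28.6 N. Release upward and check.

```bash
python3 -m pendant '[[[0,0,-0.006],[0,0,0]],[[0,0,-0.014],[0,0,0]],[[0,0,-0.026],[0,0,0]],[[0,0,-0.04],[0,0,0]],[[0,0,-0.07],[0,0,0]],[[0,0,-0.14],[0,0,0]],[[-0.1,0,-0.24],[0,0,0]],[[-0.2,0,-0.3],[0,0,0]],[[-0.3,0,-0.3],[0,0,0]],[[-0.4,0,-0.3],[0,0,0]]]' | grep -E "ft|grip|eef"
python3 -m pendant '[[[-0.1,0,0],[0,0,0]],[[-0.2,0,0],[0,0,0]],[[-0.3,0,0],[0,0,0]],[[-0.3,0,0],[0,0,0]],[[-0.3,0,0],[0,0,0]]]' | grep -E "ft|eef"
python3 - <<'E'
import cv2,numpy as np
from bench import snapshot
a,b=snapshot("top"),snapshot("side")
r=lambda i:cv2.resize(i[:,:,::-1],(780,int(i.shape[0]*780/i.shape[1])),interpolation=cv2.INTER_CUBIC)
cv2.imwrite("pics/top4.png",cv2.resize(a[195:310,280:475,::-1],None,fx=4,fy=4,interpolation=cv2.INTER_CUBIC))
cv2.imwrite("pics/side4.png",b[:,:,::-1])
E
```

```text
eef_pos: [0.4389, -0.0453, 0.2654]
ft_force: [1.1, -0.4, -0.0]
gripper_force: 0.0
eef_pos: [0.4023, -0.1903, 0.2636]
ft_force: [-0.5, 0.7, -0.3]
```

View pics/top4.png

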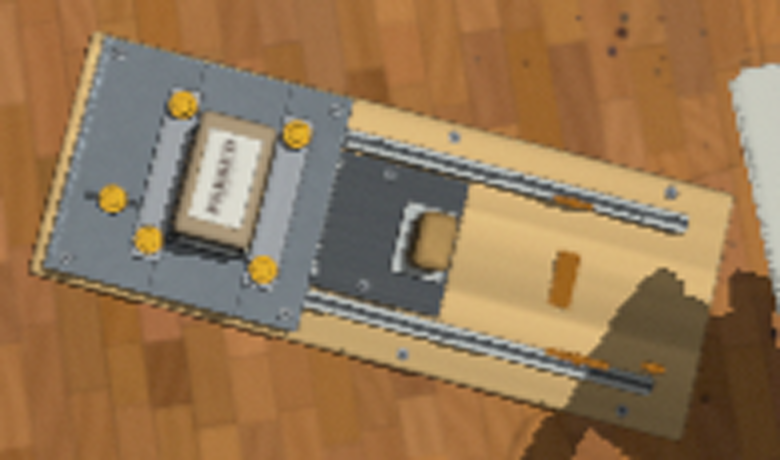

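View pics/side4.png

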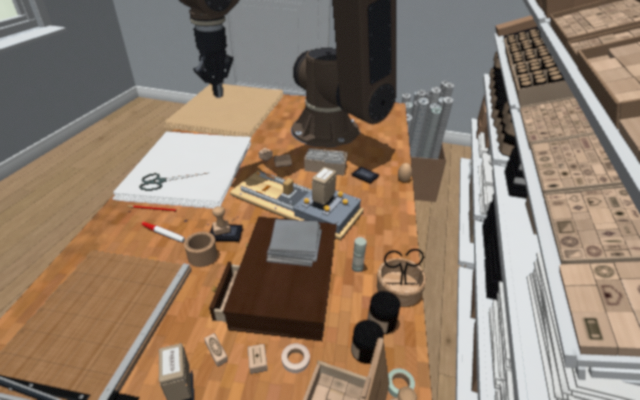

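The cap is back up at the same pixels as before, (205,112)-(247,248). The sled rear edge is still at (467,182)-(440,316), the bystanders haven't moved, and the arm is clear. Handing in.

```bash
python3 -c "
from bench import job
print(job.finish_job())"
```

```text
the job is handed in; nothing more can be done
None
```

The job is handed in: the sled broke free and slid about 90 mm until the push force reached 12 N at what reads as the stop's rubber, then the cap was pressed until it bottomed (28.6 N) and came back up, with the other things unmoved; whether the hidden stop shifted can't be seen, and no verdict came back.

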